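# Pin the far bearing and hold the wheel shaft in its stand

## Task

We are fitting the wheel shaft to the two-bearing stand. First drop the red-knobbed lock pin fully down through the yellow-ringed hole in the far bearing's foot into the base plate, so that the bearing cannot slide, and let go of it; then pick up the shaft by the bare end behind its black collar and thread it, nose first, through the near bushing and on through the far one until the collar sits against the near bearing. Finish still gripping the shaft there, so that a colleague can tap the wheel on to the end that stands out, and leave everything else on the bench where it is.

Things in the scene. Friction and masses are not known exactly. Their poses are not given: they have to be found in the camera images.
- stand: Fixed stand: base plate 24 mm thick (x -42 to +92, y -100 to +100 mm) with two blue bearing housings, 48 mm wide, 28 mm thick along y, 103 mm high, centred at y -45 (near) and +45 mm (far); feet 36 mm wide in y, tops at z 36 mm. Level bores, 14 mm, axis at z 80 mm. Origin: underside, below the bore axis, midway. +y: threading direction, near to far; z up. Yaw within 0.25 rad of world.
- near_mouth (a point): Centre of the near bushing's mouth on the outer face of the near housing, where the shaft enters; axes as the stand's. The bushing is 28 mm long from here along +y. On seating, the collar's front face meets this face.
- far_mouth (a point): Centre of the far bushing's mouth, on the face of the far housing that looks at the near one; 90 mm along +y from near_mouth when the far bearing is at its stop; the bushing is 28 mm long from here. Axes as the stand's.
- pin_hole (a point): Top centre of the vertical 12 mm lock-pin hole (yellow ring) in the far bearing's foot, on the stand's +x side: 66 mm from the bore axis, 42 mm from the housing's side, 36 mm above the plate's underside. It goes 12 mm through the foot and on through a like hole in the base plate. Axes as the stand's.
- far_bearing (a joint): Slide of the far bearing along the stand's +y, in m: 0 = against its stop, where its pin hole is exactly over the hole in the base plate; it starts 0 to 1 mm from there and can be pushed to 35 mm (about 1.5 N of friction) until the pin locks it.
- lock_pin: Loose lock pin: red knob, 22 mm diameter, 38 mm tall (z 0 to +38 mm); steel shank, 10 mm diameter, 32 mm long (z 0 to -32 mm), last 6 mm tapered to 4 mm; 60 g. Origin: on the axis at the shoulder under the knob, z up. Starts upright in one of the pin block's holes, shoulder on the block's top. Fully in, the shoulder rests on the far bearing's foot.
- spare_pin: The same pin with a black knob, in the other hole of the pin block; leave it there. Origin as the lock pin's.
- pin_block: Fixed wooden block 130 x 50 x 48 mm tall with two 12 mm holes 70 mm apart along its x. Origin: centre of its underside, on the mat.
- shaft: Loose steel-grey shaft, 12 mm diameter, 240 mm long, 100 g, level on the V-rest, with a fixed black collar (24 mm diameter, y -12 to 0 mm). Origin: on the axis at the collar's front face; +y to the nose, which ends at y +155 mm, tapered from 12 to 5 mm over 10 mm. Bare gripping end: y -12 to -85 mm. Balances 30 mm in front of the collar. Fully home, the nose stands 37 mm out of the far bearing.
- shaft_grip (a point): Point on the shaft's axis 50 mm behind the collar's front face (y = -50 mm of the shaft): the middle of the free length to grip.
- shaft_tip (a point): Centre of the nose end of the shaft (y = +155 mm of the shaft); axes as the shaft's.
- v_rest: Fixed wooden rest, 50 x 150 mm, with two V-notches 12 and 122 mm in front of the collar that carry the shaft with its axis 45 mm above the mat. Origin: on its underside under the collar's front face; +y along the shaft to the nose. The gripping end overhangs it, free all round.
- wheel: Loose white plastic wheel with a hub, 140 mm diameter, 23 mm tall, lying on the mat; leave alone. Origin: underside centre.
- motor: Loose wiper-type gear motor, about 170 x 110 x 68 mm, 0.9 kg, on the mat; leave alone. Origin: underside, near its middle.
- screwdriver: Loose screwdriver with an orange handle, 210 mm; leave alone. Origin: underside, mid-length.
- hammer: Loose hammer with a dark handle, 245 mm; leave alone. Origin: underside, mid-length.
- steel_rule: Loose steel rule 320 x 26 x 4 mm; leave alone. Origin: underside centre.
- tape_roll: Loose white tape roll, 90 mm diameter, 24 mm tall; leave alone. Origin: underside centre.

How it is judged (in metres and radians):
On the way, in this order (a step that is already met when the one before it is completed fails the run):
1. the lock pin is fully down in the far bearing's foot and the base plate, and let go (z of lock_pin in the frame of pin_hole between -0.004 and 0.004 m and x of lock_pin in the frame of pin_hole between -0.004 and 0.004 m and y of lock_pin in the frame of pin_hole between -0.004 and 0.004 m and angle between lock_pin's own z axis and vertical below 0.12 rad and contact force between the fingers and lock_pin below 0.1 N), for 0.2 s.
2. the shaft's nose has come through the near bushing and is not yet in the far one (y of shaft_tip in the frame of near_mouth between 0.03 and 0.088 m and x of shaft_tip in the frame of near_mouth between -0.01 and 0.01 m and z of shaft_tip in the frame of near_mouth between -0.01 and 0.01 m), for 0.05 s.
At the end, for the whole second after the job is handed in: Shaft through both bushings (within 4 to 5 mm and 0.05 rad of their axis), collar face within 5 mm of the near bearing, at rest and still gripped (over 3 N); lock pin upright, fully down (shoulder within 4 mm of the foot) and let go; far bearing within 4 mm of its stop (all of step 1 and value of joint far_bearing below 0.004 m and y of shaft in the frame of near_mouth between -0.005 and 0.003 m and x of shaft in the frame of near_mouth between -0.004 and 0.004 m and z of shaft in the frame of near_mouth between -0.004 and 0.004 m and x of shaft_tip in the frame of far_mouth between -0.005 and 0.005 m and z of shaft_tip in the frame of far_mouth between -0.005 and 0.005 m and y of shaft_tip in the frame of far_mouth between 0.045 and 0.08 m and angle between the y axis of shaft and the y axis of stand, either way round below 0.05 rad and contact force between the fingers and shaft above 3 N and linear speed of shaft below 0.02 m/s); the arm keeps its last pose, push and grip.
It fails at once if the wheel, motor, screwdriver, hammer, steel rule or tape roll is moved by more than 30 mm (distance of any of wheel, motor, screwdriver, hammer, steel_rule, tape_roll from where it was at the start of the episode above 0.03 m).
It fails at once if the spare pin is moved by more than 15 mm (distance of spare_pin from where it was at the start of the episode above 0.015 m).
It also fails if it takes over 61 s, if anything falls off the work surface, if the arm or the gripper's body presses on something with over 40 N, if the wrist force passes 120 N, or if a joint passes its speed limit or range.

## Robot

A 7-joint arm with a two-finger parallel gripper is mounted at the origin on the work surface. World frame = base frame: x ahead of the robot, y to its left, z up, the work surface at z = 0. Lengths are in mm, angles in rad, forces in N, time in s.
With the tool pointing down it reaches from about 425 to 825 mm from the base axis. Payload 3.6 kg.
Tool frame: the origin (TCP) lies at the very end of the fingers, on their centre line; the grasp point (between the pads) lies 19 mm behind it; y points along the fingers, z is the direction in which the jaws open and shut, and the axes are right-handed (so a half turn about y gives the same grasp; the last joint's range is limited). The gripper opens to 85 mm and grips with 20 to 120 N. Pads are 22 mm wide; open, the fingers measure 114 mm over their backs; the gripper's body (76 mm by 85 mm) begins 54 mm behind the grasp point. The pads swing forward as they close: fully open they stand 13 mm farther back than shut.
Start: joints at [1.206, 0.615, -0.013, 1.423, 0.008, 1.103, -0.04], TCP at [215.428, -613.232, 231.297] pointing down, gripper open.
Joint ranges: [-3.12, 3.12], [-0.3, 2.06], [-1.34, 1.32], [0.26, 2.42], [-1.36, 4.5], [0.01, 1.98], [-2.84, 2.84]. Speed limits (rad/s): [2.79, 2.79, 3.14, 3.14, 3.14, 3.14, 3.14].

## Interface

Orientations are given as [roll, pitch, yaw] about the fixed x, y, z axes, in that order (R = Rz(yaw) Ry(pitch) Rx(roll)).
In Python, from bench import sensors, viewer, bot gives the robot as it stands. The module is installed in compiled form; this text tells all that it offers.
- The arm moves only by the tool drive_tool, never from a script. Its argument "moves" is one flat list of numbers, 7 for each row, row after row: the turn, a rotation vector about the tool's x, y, z in degrees, then the shift along the tool's x, y, z in cm, then the closure, from 0 (fully open) to 1 (shut). A call has 1 to 5 rows; each row is the pose to reach, as a shift and turn from the pose measured when the call began, along the tool's axes at that moment; what a row does not reach only later rows make up. A row lasts 1/8 s, in which the tool goes at most 62.5 mm and 10.7 degrees, less where a joint would pass 70% of its speed; a pose out of reach is approached as far as the arm can. A call with a gripper value outside its range is refused whole. The fingers move at their own pace and stop on an object; "newtons" is the grip in N (left out, the last holds). Time passes only in rows, so rows that repeat a pose let the fingers close. It gives the time, the measured TCP pose, the force and the opening at its end, in the units of the state.
- sensors.observe(): the state, without advancing time (a new reading comes with each control period).
- viewer.capture(name): name is "scene" or "top" or "wrist"; returns the picture (400x640x3 uint8, red, green, blue); there is no depth.
- viewer.calibration(name): a dict with "mtx" (3x3 intrinsics, pixels), "k1" (the pictures are not rectified: a ray, as slopes to the right and down, at radius r is drawn at 1 + k1 r^2 times it, then the intrinsics apply), "origin" and "attitude" of the camera in the world. Camera axes: x right, y up, looking along -z (the intrinsics and any distortion apply to the point x, -y, -z); pixel columns grow to the right and rows downward; lengths in mm; the calibration is good to about 2 mm. A picture is of the moment at which its call begins: read the wrist's pose just before it. calibration takes no time and is no camera call; for the wrist camera it gives the pose at the moment of the call.
- bot.sign_off(): hands the job in, once; it reports no verdict.
The state is a dict: "time": time; "qpos": joint angles; "qd": joint speeds; "tau": joint torques, N m; "tool_pos": TCP position; "orientation": TCP orientation; "contact_force": force on the tool from outside, world axes, zero at the start; "moment": the same for the moment, N m; "opening": opening from 0.0 (shut) to 1.0 (fully open).
Only numpy, scipy, OpenCV 4.12 (cv2) and the standard library are available. Lean on these libraries where they do the work, as an engineer would, in place of code of your own. Each camera call takes 0.05 s, during which the arm holds its last target. There are 200 camera calls.

## Working session

There is one attempt and no reset: what is moved stays moved. The work goes in short steps, Python scripts to look and compute and a tool call to move; the robot and the scene stay as the last step left them, time stands still between calls to the robot, and variables do not carry over. Pictures are saved under pics/ and viewed, about 8 in all and at most 12, crops included, and the job is handed in when it is done.

Besides the shell and the picture viewer there is one more tool, called after "Request:" as name(argument=value, ...) on one line, values as JSON. drive_tool: Moves the arm, as the interface text tells. Its arguments: {"type":"object","properties":{"moves":{"type":"array","items":{"type":"number"}},"newtons":{"type":"number"}},"required":["moves"]}

```bash
ls; mkdir -p pics
cat > h.py <<'E'
import numpy as np, cv2
from scipy.spatial.transform import Rotation as R
from bench import sensors, viewer, bot
def rot(o): return R.from_euler('xyz',o).as_matrix()
def att(c):
    a=np.array(c['attitude'],float); return a if a.shape==(3,3) else rot(a)
def snap(n,f):
    c=viewer.calibration(n); im=viewer.capture(n); cv2.imwrite(f'pics/{f}.png',im[:,:,::-1]); np.save(f'pics/{f}.npy',im)
    import pickle; pickle.dump(c,open(f'pics/{f}.pkl','wb')); return im,c
def load(f):
    import pickle; return np.load(f'pics/{f}.npy'),pickle.load(open(f'pics/{f}.pkl','rb'))
def ray(c,uv):
    K=np.array(c['mtx']); d=np.array([(uv[0]-K[0,2])/K[0,0],(uv[1]-K[1,2])/K[1,1]]); s=d.copy()
    for _ in range(20): s=d/(1+c['k1']*(s@s))
    v=att(c)@np.array([s[0],-s[1],-1.]); return np.array(c['origin'],float),v
def onz(c,uv,z):
    o,v=ray(c,uv); return o+v*(z-o[2])/v[2]
def proj(c,p):
    q=att(c).T@(np.array(p,float)-np.array(c['origin'])); s=np.array([q[0],-q[1]])/-q[2]; s=s*(1+c['k1']*(s@s))
    K=np.array(c['mtx']); return np.array([K[0,0]*s[0]+K[0,2],K[1,1]*s[1]+K[1,2]])
def tri(*rs):
    A=0;b=0
    for o,v in rs:
        v=v/np.linalg.norm(v);P=np.eye(3)-np.outer(v,v);A=A+P;b=b+P@o
    p=np.linalg.solve(A,b); return p
def totool(dp,st=None):
    st=st or sensors.observe(); return rot(st['orientation']).T@np.array(dp)/10
E
python3 - <<'E'
from h import *
np.set_printoptions(precision=3,suppress=True)
s=sensors.observe();print(s)
for n in('scene','top','wrist'):
    im,c=snap(n,n+'0');print(n,c)
E
```

```text
pics
{'time': 0.0, 'qpos': array([ 1.207,  0.616, -0.013,  1.425,  0.008,  1.103, -0.04 ]), 'qd': array([ 0.001,  0.001,  0.   ,  0.   , -0.   ,  0.   , -0.   ]), 'tau': array([ -0.   , -46.92 ,   0.259, -17.103,   0.01 ,   0.01 ,   0.   ]), 'tool_pos': array([ 215.14 , -612.544,  230.136]), 'orientation': array([-1.573, -0.   , -2.804]), 'contact_force': array([-1.035,  0.507,  0.784]), 'moment': array([-0.034, -0.003, -0.008]), 'opening': 1.0020961731897158}
scene {'mtx': array([[380.5  ,   0.   , 324.611],
       [  0.   , 380.5  , 201.166],
       [  0.   ,   0.   ,   1.   ]]), 'k1': -0.07837117064207264, 'origin': array([1171.114,  412.769,  818.104]), 'attitude': array([ 0.813, -0.008,  2.242])}
top {'mtx': array([[477.636,   0.   , 324.664],
       [  0.   , 477.636, 203.518],
       [  0.   ,   0.   ,   1.   ]]), 'k1': -0.07315935477434249, 'origin': array([ 376.413,  -75.812, 1352.995]), 'attitude': array([ 0.169, -0.005, -1.547])}
wrist {'mtx': array([[297.63 ,   0.   , 321.749],
       [  0.   , 297.63 , 199.506],
       [  0.   ,   0.   ,   1.   ]]), 'k1': 0.01028304105097982, 'origin': array([ 295.233, -585.71 ,  374.267]), 'attitude': array([-0.333,  0.002, -1.232])}
```

View pics/top0.png

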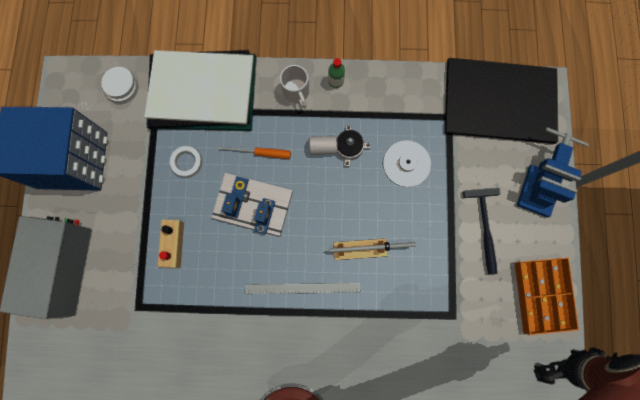

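View pics/scene0.png

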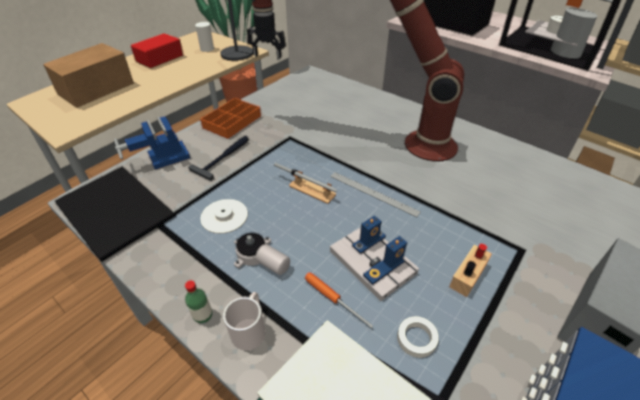

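The top view shows the red pin at (164,256), black pin (167,230), yellow hole (240,185), housings (232,203)/(263,215), collar (386,246), nose (325,252). The scene view agrees.

Run:
```python
from h import *
np.set_printoptions(precision=2,suppress=True)
t,ct=load('top0'); s,cs=load('scene0')
def blobs(im,lo,hi,box,mn=6):
    h=cv2.cvtColor(im,cv2.COLOR_RGB2HSV); m=cv2.inRange(h,lo,hi); x0,y0,x1,y1=box
    k=np.zeros_like(m);k[y0:y1,x0:x1]=m[y0:y1,x0:x1]
    n,l,st,ce=cv2.connectedComponentsWithStats(k); return [(st[i,4],ce[i].round(1)) for i in range(1,n) if st[i,4]>=mn]
for nm,lo,hi in(('red',(0,150,100),(6,255,255)),('yel',(20,140,110),(35,255,255)),('blue',(100,100,40),(125,255,255))):
    print(nm,'top',blobs(t,lo,hi,(140,110,455,315)),'scene',blobs(s,lo,hi,(170,140,520,400)))
for nm,uv,z in(('redtop',(164,256),86),('blk',(167,230),86),('hole',(240,185),36),('collar',(386,246),45),('nose',(325,252),45),('end',(414,244),45)):
    print(nm,onz(ct,uv,z))
print('tri red',tri(ray(ct,(164,256)),ray(cs,(482,250))),'hole',tri(ray(ct,(240,185)),ray(cs,(375,272))))
st=sensors.observe();c=viewer.calibration('wrist');T=rot(st['orientation'])
print('cam in tool',T.T@(c['origin']-st['tool_pos']),'\n',T,'\n',T.T@att(c))
```

```text
red top [(np.int32(49), array([162.8, 254.9]))] scene [(np.int32(88), array([480.5, 250.7])), (np.int32(74), array([189.9, 285.6]))]
yel top [(np.int32(40), array([239.4, 184.7]))] scene [(np.int32(35), array([374.2, 272.8]))]
blue top [(np.int32(394), array([234.3, 198.8])), (np.int32(315), array([263.1, 215.3]))] scene [(np.int32(335), array([177.3, 151.3])), (np.int32(381), array([369. , 234.6])), (np.int32(9), array([398.9, 237.9])), (np.int32(544), array([388.1, 260.3]))]
redtop [440.28 347.76  86.  ]
blk [509.98 344.89  86.  ]
hole [648.03 163.5   36.  ]
collar [ 485.28 -247.43   45.  ]
nose [465.01 -80.54  45.  ]
end [ 492.47 -324.65   45.  ]
tri red [440.59 352.79  73.59] hole [646.41 163.68  40.98]
cam in tool [ -84.44 -144.03    0.81] 
 [[-0.94 -0.    0.33]
 [-0.33  0.   -0.94]
 [ 0.   -1.   -0.  ]] 
 [[-0.   -0.94 -0.33]
 [-0.    0.33 -0.94]
 [ 1.   -0.   -0.  ]]
```

Request:
drive_tool(moves=[0,-50,0,-18,0,-15,0,0,-50,0,-25,3,-20,0,0,-50,0,-25,3,-20,0,0,-50,0,-25,3,-20,0,0,-50,0,-25,3,-20,0])

```text
time: 0.78
tool_pos: [380.3, -347.7, 201.7]
orientation: [-1.572, 0.002, -1.927]
contact_force: [1.5, -1.0, 0.0]
opening: 1.002
```

Request:
drive_tool(moves=[0,-10,0,-11,2.6,1.2,0,0,-20,0,-22,5,2.5,0,0,-20,0,-22,5,2.5,0,0,-20,0,-22,5,2.5,0,0,-20,0,-22,5,2.5,0])

```text
time: 1.4
tool_pos: [481.7, -145.5, 151.5]
orientation: [-1.571, 0.004, -1.57]
contact_force: [-0.5, -1.0, 0.2]
opening: 1.002
```

Run:
```python
from h import *
s=sensors.observe();print(s['tool_pos'],s['orientation'],s['time'],s['contact_force']); snap('wrist','w1')
```

```text
[ 481.66422553 -145.52879045  151.53178017] [-1.57129321  0.00448323 -1.56969864] 1.4 [-0.45849315 -1.0475793   0.19182072]
```

View pics/w1.png

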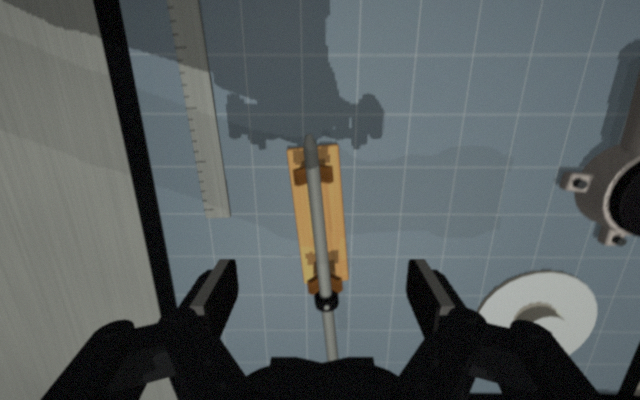

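Wrist view: nose at (308,138), collar (325,301), bare end visible to (333,360).

Run:
```python
from h import *
np.set_printoptions(precision=2,suppress=True)
im,c=load('w1'); h=cv2.cvtColor(im,cv2.COLOR_RGB2HSV)
pts=[]
for r in list(range(190,242,4))+list(range(325,352,4)):
    xc=308+(r-138)*0.108
    xs=[x for x in range(int(xc-14),int(xc+15)) if (h[r,x,1]<50)]
    if xs and 6<len(xs)<20: p=onz(c,(np.mean(xs),r),45); pts.append(p); print(r,xs[0],xs[-1],p[:2], end=';')
pts=np.array(pts); A=np.polyfit(pts[:,1],pts[:,0],1); print('\nline x=',A,'resid',np.std(np.polyval(A,pts[:,1])-pts[:,0]))
# collar dark
k=(im.max(2)<45)[280:325,300:350]; ys,xs=np.nonzero(k); print('collar rows',ys.min()+280,ys.max()+280,'cols',xs.min()+300,xs.max()+300)
for uv in((308.5,136),(325,291),(325,301),(325,311)): print(uv,onz(c,uv,45),onz(c,uv,57))
```

```text
190 309 320 [ 475.53 -139.33];194 309 320 [ 475.51 -143.03];198 310 321 [ 476.38 -146.77];202 310 321 [ 476.36 -150.54];206 311 321 [ 476.79 -154.34];210 311 322 [ 477.23 -158.18];214 312 322 [ 477.67 -162.06];218 312 323 [ 478.11 -165.98];222 313 323 [ 478.56 -169.93];226 313 323 [ 478.55 -173.91];230 313 324 [ 479.01 -177.94];234 314 324 [ 479.47 -182.  ];238 314 324 [ 479.46 -186.1 ];
line x= [ -0.09 462.75] resid 0.17573927042628615
collar rows 291 310 cols 315 337
(308.5, 136) [470.81 -92.48  45.  ] [471.33 -91.03  57.  ]
(325, 291) [ 485.4  -244.37   45.  ] [ 485.21 -235.66   57.  ]
(325, 301) [ 485.46 -256.25   45.  ] [ 485.28 -246.97   57.  ]
(325, 311) [ 485.53 -268.42   45.  ] [ 485.34 -258.57   57.  ]
```

Request:
drive_tool(moves=[0,-10,0,-3,-3.3,3,0,0,-20,0,-9,-3.3,7,0,0,-30,0,-14,-3.3,12,0,0,-40,0,-20,-3.3,17,0,0,-50,0,-25.5,-3.3,20.8,0])

```text
time: 2.08
tool_pos: [668.8, 73.4, 184.8]
orientation: [-1.572, 0.001, -0.701]
contact_force: [1.2, 0.5, -0.5]
opening: 1.0
```

Request:
drive_tool(moves=[0,-40,0,-0.8,0,4.2,0,0,-40,0,-0.8,0,4.2,0,0,-40,0,-0.8,0,4.2,0,0,-40,0,-0.8,0,4.2,0,0,-40,0,-0.8,0,4.2,0])

```text
time: 2.7
tool_pos: [690.0, 107.8, 184.2]
orientation: [-1.573, 0.002, -0.008]
contact_force: [-0.0, -0.4, -0.1]
opening: 1.0
```

Run:
```python
from h import *
s=sensors.observe();print(s['tool_pos'],s['orientation'],s['time'],s['contact_force']); snap('wrist','w2')
```

```text
[690.00680571 107.77491449 184.19270716] [-1.57261528  0.0018316  -0.00750248] 2.7 [-0.036861   -0.3514288  -0.08479049]
```

View pics/w2.png

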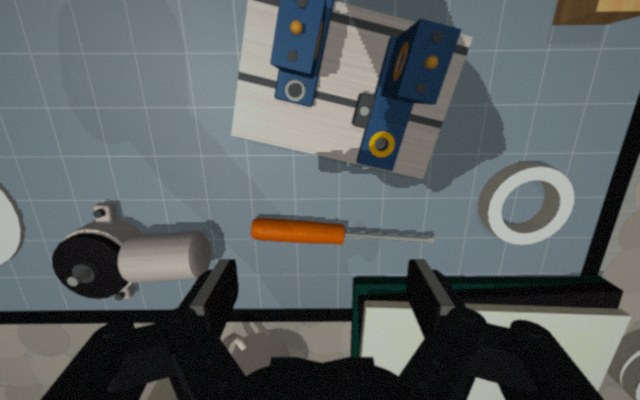

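Yellow ring at (382,144), near foot's plain hole (295,90), orange oil caps on the housing tops at (297,27) and (432,62), plate's +x edge from (232,135) to (423,179).

Run:
```python
from h import *
np.set_printoptions(precision=2,suppress=True)
im,c=load('w2'); h=cv2.cvtColor(im,cv2.COLOR_RGB2HSV)
def blob(lo,hi,box):
    x0,y0,x1,y1=box; m=cv2.inRange(h,lo,hi)[y0:y1,x0:x1]; ct,_=cv2.findContours(m,cv2.RETR_EXTERNAL,cv2.CHAIN_APPROX_NONE)
    k=max(ct,key=cv2.contourArea); (a,b),ax,_=cv2.fitEllipse(cv2.convexHull(k)); return np.array([a+x0,b+y0]),ax
ring,ax=blob((20,120,80),(35,255,255),(350,115,420,175)); print('ring',ring,ax); ho=onz(c,ring,36); print(ho)
ca=[]
for b in((280,10,315,45),(415,45,450,80)):
    uv,ax=blob((10,120,80),(30,255,255),b); print('cap',uv,ax,onz(c,uv,103),onz(c,uv,106)); ca.append(onz(c,uv,103))
d=ca[1]-ca[0]; print('cap dist',np.linalg.norm(d),'yaw',np.arctan2(-d[0],d[1]))
# plate +x edge: bright to bluish transition along columns
P=[]
for x in list(range(240,268,3))+list(range(330,355,3))+list(range(398,420,3)):
    y0=135+(x-232)*44/191; col=h[int(y0)-8:int(y0)+9,x,1].astype(float); g=np.diff(cv2.GaussianBlur(col[:,None],(1,3),0)[:,0]); P.append((x,int(y0)-8+np.argmax(g)+.5))
P=np.array(P); W=np.array([onz(c,p,24) for p in P]); f=np.polyfit(W[:,1],W[:,0],1); print('edge yaw',-np.arctan(f[0]),'resid',(np.polyval(f,W[:,1])-W[:,0]).round(1))
yaw=-np.arctan(f[0]); 
for yw in(yaw,np.arctan2(-d[0],d[1])):
    S=R.from_euler('z',yw).as_matrix(); O=ho-S@[66,45,36]
    print(yw,'O',O,'near',S.T@(ca[0]-O),'far',S.T@(ca[1]-O),'edge',[ (S.T@(w-O))[0].round(1) for w in W[::4]])
t,ct=load('top0'); print('rough top hole',onz(ct,(239.4,184.7),36))
```

```text
ring [381.44 143.97] (24.77690887451172, 25.98610496520996)
[649.84 165.22  36.  ]
cap [295.92  27.05] (11.388676643371582, 12.687655448913574) [562.05  90.46 103.  ] [562.62  90.69 106.  ]
cap [431.88  61.62] (10.48559284210205, 12.108720779418945) [583.64 183.29 103.  ] [583.93 182.28 106.  ]
cap dist 95.30369064517643 yaw -0.22855444388959642
edge yaw -0.2331715331649148 resid [ 0.4  0.1 -0.2  0.5  0.2 -0.1 -0.4  0.3 -0.  -0.4  0.1 -0.2 -0.5  0.2
 -0.1 -0.5  0.3 -0.1 -0.4 -0.3  0.4  0.1 -0.3  0.5  0.1 -0.2  0.5]
-0.2331715331649148 O [575.23 136.69   0.  ] near [ -2.15 -48.02 103.  ] far [ -2.59  47.28 103.  ] edge [np.float64(93.2), np.float64(93.4), np.float64(93.6), np.float64(94.1), np.float64(93.3), np.float64(93.2), np.float64(93.5)]
-0.22855444388959642 O [575.36 136.35   0.  ] near [ -2.57 -47.7  103.  ] far [ -2.57  47.6  103.  ] edge [np.float64(92.5), np.float64(92.8), np.float64(93.1), np.float64(93.9), np.float64(93.2), np.float64(93.4), np.float64(93.7)]
rough top hole [648.86 165.24  36.  ]
```

Request:
drive_tool(moves=[0,0,0,-4,0,4,0,0,0,0,-9,0,9,0,0,0,0,-13.5,1,13.5,0,0,0,0,-18,1.9,18,0,0,0,0,-22.5,1.9,22.5,0])

```text
time: 3.38
tool_pos: [474.8, 325.7, 165.3]
orientation: [-1.574, 0.001, -0.012]
contact_force: [0.4, 1.0, 0.1]
opening: 0.998
```

Request:
drive_tool(moves=[0,-0.5,0,-1,0,2,0,0,-0.5,0,-1,0,2,0,0,-0.5,0,-1,0,2,0])

```text
time: 3.75
tool_pos: [466.9, 343.6, 165.0]
orientation: [-1.576, 0.0, -0.008]
contact_force: [-0.3, -0.4, 0.3]
opening: 0.999
```

Run:
```python
from h import *
np.set_printoptions(precision=2,suppress=True)
s=sensors.observe();print(s['tool_pos'],s['orientation'],s['time'],s['contact_force']); im,c=snap('wrist','w3')
h=cv2.cvtColor(im,cv2.COLOR_RGB2HSV); m=cv2.inRange(h,(0,140,60),(8,255,255))|cv2.inRange(h,(172,140,60),(180,255,255))
n,l,st,ce=cv2.connectedComponentsWithStats(m)
for i in range(1,n):
    if st[i,4]>60: print(st[i],ce[i],onz(c,ce[i],86),onz(c,ce[i],67))
```

```text
[466.85 343.59 164.97] [-1.58  0.   -0.01] 3.75 [-0.32 -0.44  0.25]
[319 159  29  36 790] [332.32 177.59] [441.87 350.81  86.  ] [446.97 351.39  67.  ]
[593 249  15  10  87] [599.71 254.11] [509.22 574.46  86.  ] [520.05 594.09  67.  ]
```

View pics/w3.png

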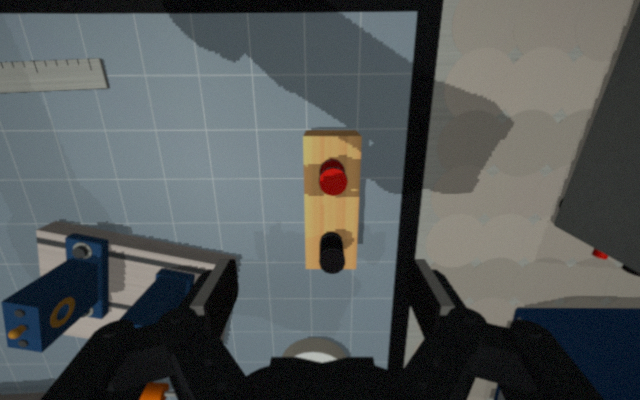

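Red knob's top disc is centred at about (333,181), black knob at (331,262); the relative 70 mm spacing fits. Descend on the red one.

Request:
drive_tool(moves=[0.3,0,0,-2.2,4,0.8,0,0.3,0,0,-2.2,8,0.8,0,0.3,0,0,-2.2,11,0.8,0,0.3,0,0,-2.2,11,0.8,0,0.3,0,0,-2.2,11,0.8,0.4], newtons=30)

```text
time: 4.42
tool_pos: [446.3, 350.9, 55.8]
orientation: [-1.569, -0.001, -0.01]
contact_force: [-0.7, -0.4, -0.2]
opening: 0.819
```

Request:
drive_tool(moves=[0,0,0,0,0,0,1,0,0,0,0,0,0,1,0,0,0,0,0,0,1,0,0,0,0,0,0,1])

```text
time: 4.92
tool_pos: [446.8, 351.2, 56.8]
orientation: [-1.569, -0.002, -0.011]
contact_force: [-0.3, -0.9, 5.0]
opening: 0.25
```

Run:
```python
from h import *
np.set_printoptions(precision=2,suppress=True)
s=sensors.observe();print(s['tool_pos'],s['orientation'],s['time'],s['contact_force'],s['opening']); im,c=snap('wrist','w4')
```

```text
[446.83 351.23  56.81] [-1.57 -0.   -0.01] 4.925 [-0.31 -0.91  4.98] 0.24994643003240433
```

View pics/w4.png

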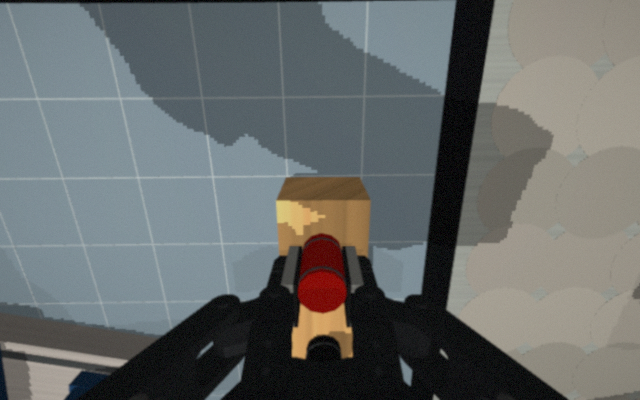

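Run:
```python
from h import *
np.set_printoptions(precision=2,suppress=True)
im,c=load('w4'); h=cv2.cvtColor(im,cv2.COLOR_RGB2HSV); m=cv2.inRange(h,(0,140,60),(8,255,255))|cv2.inRange(h,(172,140,60),(180,255,255))
m[:,:290]=0;m[:,360:]=0
for r in range(262,314,4): xs=np.nonzero(m[r])[0]; print(r,(xs[0],xs[-1]) if len(xs) else 0,end=' ')
for r in(285,288,291): print(r,onz(c,(322,r),86))
im,c=load('w3'); print(onz(c,(333.5,181),86))
```

```text
262 (np.int64(302), np.int64(342)) 266 (np.int64(301), np.int64(342)) 270 (np.int64(301), np.int64(343)) 274 (np.int64(300), np.int64(343)) 278 (np.int64(302), np.int64(342)) 282 (np.int64(299), np.int64(344)) 286 (np.int64(298), np.int64(345)) 290 (np.int64(298), np.int64(346)) 294 (np.int64(298), np.int64(346)) 298 (np.int64(298), np.int64(345)) 302 (np.int64(300), np.int64(344)) 306 (np.int64(305), np.int64(338)) 310 (np.int64(310), np.int64(332)) 285 [443.08 350.55  86.  ]
288 [444.68 350.54  86.  ]
291 [446.3  350.52  86.  ]
[444.61 351.74  86.  ]
```

Request:
drive_tool(moves=[0,0,0,0,-3,0,1,0,0,0,0,-6,0,1,0,0,0,0,-11.5,0,1,0,0,0,0,-11.5,0,1])

```text
time: 5.48
tool_pos: [447.8, 353.7, 175.9]
orientation: [-1.562, -0.009, -0.01]
contact_force: [0.1, 0.3, -0.9]
opening: 0.247
```

Request:
drive_tool(moves=[0,0,0,4,0,-4,1,0,0,0,8.5,0,-8,1,0,0,0,13,0,-12,1,0,0,0,17.5,0,-16,1,0,0,0,20.4,0,-18.6,1])

```text
time: 6.1
tool_pos: [651.6, 161.3, 173.8]
orientation: [-1.565, -0.007, -0.014]
contact_force: [0.5, 0.6, -0.5]
opening: 0.248
```

Request:
drive_tool(moves=[0,0,0,0,0,0,1,0,0,0,0,0,0,1])

```text
time: 6.35
tool_pos: [650.4, 161.5, 172.3]
orientation: [-1.565, -0.004, -0.014]
contact_force: [0.8, 0.8, -0.8]
opening: 0.251
```

Request:
drive_tool(moves=[-0.3,0,0,0,3,0.4,1,-0.3,0,0,0,6,0.4,1,-0.3,0,0,0,8.5,0.4,1,-0.3,0,0,0,8.5,0.4,1,-0.3,0,0,0,8.5,0.4,1])

```text
time: 6.98
tool_pos: [650.6, 167.7, 88.5]
orientation: [-1.569, -0.005, -0.012]
contact_force: [0.5, 0.5, -0.3]
opening: 0.245
```

Run:
```python
from h import *
np.set_printoptions(precision=2,suppress=True)
s=sensors.observe();print(s['tool_pos'],s['orientation'],s['time'],s['contact_force'],s['opening']); im,c=snap('wrist','w5')
cv2.imwrite('pics/w5c.png',cv2.resize(im[180:360,220:420,::-1],None,fx=3,fy=3))
```

```text
[650.64 167.74  88.53] [-1.57 -0.   -0.01] 6.975 [ 0.45  0.53 -0.28] 0.24455883147623234
```

View pics/w5c.png

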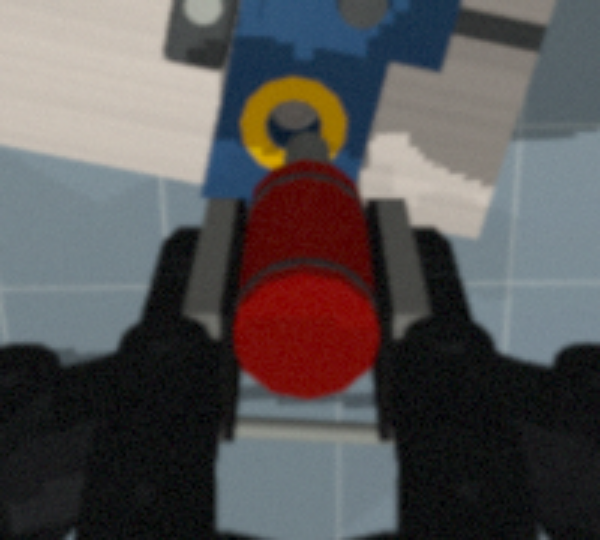

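The ring sits at (318,221) full-frame, with the knob axis at column 322: the pin is slightly to the +y side.

Run:
```python
from h import *
np.set_printoptions(precision=2,suppress=True)
im,c=load('w5'); h=cv2.cvtColor(im,cv2.COLOR_RGB2HSV); m=cv2.inRange(h,(20,120,60),(35,255,255)); m[:200]=0;m[240:]=0;m[:,:290]=0;m[:,345:]=0
ys,xs=np.nonzero(m);print(xs.min(),xs.max(),ys.min(),ys.max()); uv=((xs.min()+xs.max())/2,ys.min()+ (xs.max()-xs.min())/2)
print(uv,onz(c,uv,36)); print('knob top', onz(c,(322.3,288),126.5-8.8-1.5))
```

```text
300 335 206 235
(np.float64(317.5), np.float64(223.5)) [652.91 164.03  36.  ]
knob top [649.52 167.19 116.2 ]
```

Request:
drive_tool(moves=[0,0,0,0.1,0,-0.3,1,0,0,0,0.1,0.6,-0.3,1,0,0,0,0.1,1.2,-0.3,1,0,0,0,0.1,1.8,-0.3,1,0,0,0,0.1,1.8,-0.3,1])

```text
time: 7.65
tool_pos: [651.6, 164.2, 69.9]
orientation: [-1.569, -0.004, -0.012]
contact_force: [0.0, 0.1, -0.9]
opening: 0.245
```

Request:
drive_tool(moves=[0,0,0,0,0.8,0,1,0,0,0,0,1.6,0,1,0,0,0,0,2.2,0,1,0,0,0,0,2.2,0,1])

```text
time: 8.15
tool_pos: [651.4, 164.2, 47.1]
orientation: [-1.569, -0.003, -0.012]
contact_force: [0.0, -0.1, -1.3]
opening: 0.252
```

Request:
drive_tool(moves=[0,0,0,0,0.25,0,1,0,0,0,0,0.25,0,1,0,0,0,0,0.1,0,0.5,0,0,0,0,0,0,0.5,0,0,0,0,-0.2,0,0.5])

```text
time: 8.78
tool_pos: [651.3, 164.1, 49.2]
orientation: [-1.57, -0.003, -0.012]
contact_force: [0.0, -0.7, 0.4]
opening: 0.5
```

Request:
drive_tool(moves=[0,0,0,0,-3,0,0.4,0,0,0,0,-8,0,0.2,0,0,0,0,-10,0,0,0,0,0,0,-10,0,0])

```text
time: 9.28
tool_pos: [651.7, 164.4, 150.8]
orientation: [-1.569, -0.006, -0.012]
contact_force: [0.3, -0.6, 0.3]
opening: 1.002
```

Run:
```python
from h import *
np.set_printoptions(precision=2,suppress=True)
s=sensors.observe();print(s['tool_pos'],s['orientation'],s['time'],s['contact_force'],s['opening']); im,c=snap('wrist','w6');snap('top','t6')
```

```text
[651.74 164.41 150.8 ] [-1.57 -0.01 -0.01] 9.275 [ 0.3  -0.6   0.34] 1.0022171820777834
```

View pics/w6.png

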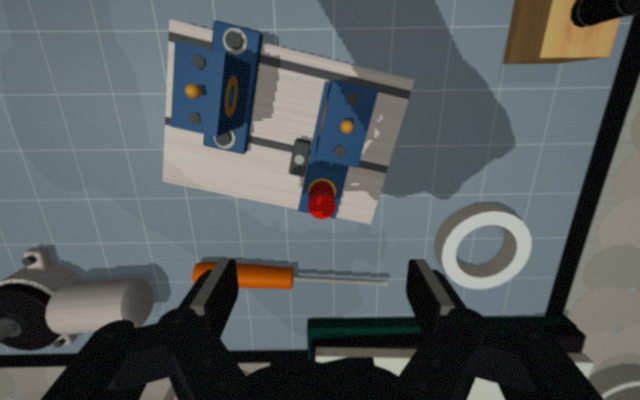

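The pin stands in its yellow ring, knob top about (321,207); near-foot holes at (235,40) and (222,138); caps at (192,91) and (346,127).

Run:
```python
from h import *
np.set_printoptions(precision=2,suppress=True)
im6,c6=load('w6'); im2,c2=load('w2')
def fit(im,box,lo,hi,sat=True):
    x0,y0,x1,y1=box; h=cv2.cvtColor(im,cv2.COLOR_RGB2HSV); m=cv2.inRange(h,lo,hi)[y0:y1,x0:x1]
    k=max(cv2.findContours(m,cv2.RETR_EXTERNAL,cv2.CHAIN_APPROX_NONE)[0],key=cv2.contourArea); (a,b),ax,_=cv2.fitEllipse(cv2.convexHull(k)); return np.array([a+x0,b+y0]),np.round(ax,1)
O=((10,120,80),(30,255,255)); Wt=((0,0,100),(180,70,255))
n6,a=fit(im6,(180,78,205,104),*O);f6,b=fit(im6,(333,114,360,141),*O);n2,_=fit(im2,(280,10,315,45),*O);f2,_=fit(im2,(415,45,450,80),*O)
N=tri(ray(c6,n6),ray(c2,n2));F=tri(ray(c6,f6),ray(c2,f2)); print('caps',N,F,np.linalg.norm(F-N),'yaw',np.arctan2(-(F-N)[0],(F-N)[1]))
for z in (112,115): 
    A=onz(c6,n6,z);B=onz(c6,f6,z);print(z,A,B,np.linalg.norm(A-B),np.arctan2(-(B-A)[0],(B-A)[1]))
h1,a1=fit(im6,(218,24,252,58),*Wt);h2,a2=fit(im6,(210,122,237,155),*Wt);h2b,a3=fit(im2,(276,74,314,106),*Wt);print('near holes px',h1,a1,h2,a2,h2b,a3)
H1=onz(c6,h1,36);H2=onz(c6,h2,36);print('near holes',H1,H2,'dist',np.linalg.norm(H1-H2),'mid',(H1+H2)/2,'yaw',np.arctan2((H2-H1)[1],(H2-H1)[0]),'w2',onz(c2,h2b,36))
h=cv2.cvtColor(im6,cv2.COLOR_RGB2HSV);m=cv2.inRange(h,(0,150,150),(8,255,255));ys,xs=np.nonzero(m);k=(abs(xs-321)<20)&(abs(ys-205)<20);xs=xs[k];ys=ys[k]
w=xs.max()-xs.min();uv=((xs.max()+xs.min())/2,ys.max()-w/2);print('knob',uv,w,onz(c6,uv,74))
```

```text
caps [563.99  91.22 113.91] [584.55 179.06 114.99] 90.22397701593945 yaw -0.22989682461110922
112 [563.82  90.35 112.  ] [584.6 179.1 112. ] 91.15529549242932 -0.22996146536024464
115 [563.86  91.56 115.  ] [584.29 178.86 115.  ] 89.65525310630422 -0.22996146536024312
near holes px [234.43  39.7 ] [24.1 26.4] [223.35 148.13] [26.9 39.6] [291.1  102.23] [30.  46.2]
near holes [526.44  98.09  36.  ] [609.67  79.21  36.  ] dist 85.34749277085461 mid [568.05  88.65  36.  ] yaw -0.22298796120773104 w2 [610.63  78.65  36.  ]
knob (np.float64(319.5), np.float64(209.5)) 17 [652.82 162.07  74.  ]
```

Request:
drive_tool(moves=[0,10,0,-2,-2.4,-2,0,0,20,0,-4,-2.4,-4,0,0,30,0,-6,-2.4,-6,0,0,40,0,-8,-2.4,-8,0,0,50,0,-9.3,-2.4,-9.8,0])

```text
time: 10.0
tool_pos: [553.7, 64.8, 169.5]
orientation: [-1.575, 0.001, -0.891]
contact_force: [0.3, -0.4, 0.5]
opening: 0.997
```

Request:
drive_tool(moves=[0,52,0,0,0,0,0,0,52,0,0,0,0,0,0,52,0,0,0,0,0,0,52,0,0,0,0,0,0,52,0,0,0,0,0])

```text
time: 10.62
tool_pos: [552.4, 64.2, 167.3]
orientation: [-1.578, -0.005, -1.805]
contact_force: [-0.0, -0.2, -1.2]
opening: 1.002
```

Request:
drive_tool(moves=[0,4,0,0,0,0,0,0,4,0,0,0,0,0])

```text
time: 10.88
tool_pos: [551.2, 63.7, 165.5]
orientation: [-1.582, -0.007, -1.874]
contact_force: [-0.3, 0.4, 0.3]
opening: 0.998
```

Run:
```python
from h import *
np.set_printoptions(precision=4,suppress=True)
s=sensors.observe();print(s['tool_pos'],s['orientation'],s['time'],s['contact_force'],s['opening'],s['qpos']); im,c=snap('wrist','w7')
h=cv2.cvtColor(im,cv2.COLOR_RGB2HSV);m=cv2.inRange(h,(10,120,80),(30,255,255));n,l,st,ce=cv2.connectedComponentsWithStats(m)
print([(st[i],ce[i]) for i in range(1,n) if 20<st[i,4]<400])
print(proj(c,(564,91.2,114.5)),proj(c,(584.5,179,114.5)))
```

```text
[551.1689  63.7267 165.4608] [-1.5816 -0.0075 -1.8736] 10.875 [-0.2818  0.4278  0.2589] 0.9975609925657878 [ 0.0196  0.5603 -0.2699  1.769   0.1911  0.8511 -0.6421]
[(array([312,  21,  13,  15, 152], dtype=int32), array([318.1316,  27.9605])), (array([388,  24,  24,  33, 122], dtype=int32), array([394.9672,  43.4344])), (array([310,  58,  25,   5,  86], dtype=int32), array([321.2442,  60.1395])), (array([323, 174,  11,  11,  90], dtype=int32), array([328.2556, 179.3778]))]
[327.9074 179.8291] [317.6712  28.6394]
```

View pics/w7.png

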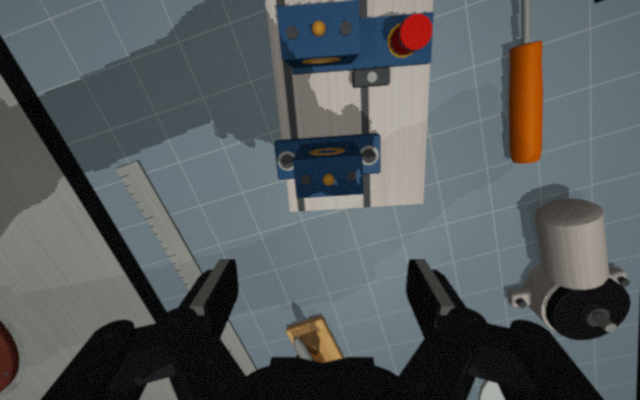

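Request:
drive_tool(moves=[0,-5,0,6,0,0.8,0,0,-10,0,12,0,1.5,0,0,-15,0,18,0,2.3,0,0,-20,0,24,1,3.1,0,0,-22.6,0,30,2,3.9,0])

```text
time: 11.55
tool_pos: [498.5, -236.3, 146.9]
orientation: [-1.583, -0.002, -1.476]
contact_force: [0.1, 0.3, 0.2]
opening: 0.998
```

Request:
drive_tool(moves=[0,0,0,0,0,0,0])

```text
time: 11.68
tool_pos: [494.8, -243.9, 144.9]
orientation: [-1.588, -0.004, -1.487]
contact_force: [-0.1, -0.6, -0.2]
opening: 0.999
```

Request:
drive_tool(moves=[1,-0.4,0,4.2,0,-0.9,0,1,-0.4,0,4.2,2.5,-0.9,0,1,-0.4,0,4.2,4.5,-0.9,0,1,-0.4,0,4.2,4.5,-0.9,0], newtons=100)

```text
time: 12.18
tool_pos: [487.5, -285.4, 98.5]
orientation: [-1.574, -0.001, -1.479]
contact_force: [0.7, -0.5, -0.2]
opening: 1.001
```

Run:
```python
from h import *
np.set_printoptions(precision=3,suppress=True)
s=sensors.observe();print(s['tool_pos'],s['orientation'],s['time'],s['contact_force'],s['opening']); im,c=snap('wrist','w8')
h=cv2.cvtColor(im,cv2.COLOR_RGB2HSV)
k=im.max(2)<45
n,l,st,ce=cv2.connectedComponentsWithStats(k.astype(np.uint8)); print([(st[i],ce[i].round(1)) for i in range(1,n) if 100<st[i,4]<3000])
g=np.array([478.8*0+462.75+.0911*286.7,-286.7,45]); print(proj(c,(485.2,-246.9,45)),proj(c,g))
```

```text
[ 487.471 -285.398   98.499] [-1.574 -0.001 -1.479] 12.175 [ 0.657 -0.469 -0.217] 1.0010122811863684
[(array([309, 162,  35,  24, 639], dtype=int32), array([325.7, 173.9])), (array([611, 263,  14,  12, 116], dtype=int32), array([617.7, 268.7]))]
[323.663 166.92 ] [323.462 221.265]
```

View pics/w8.png

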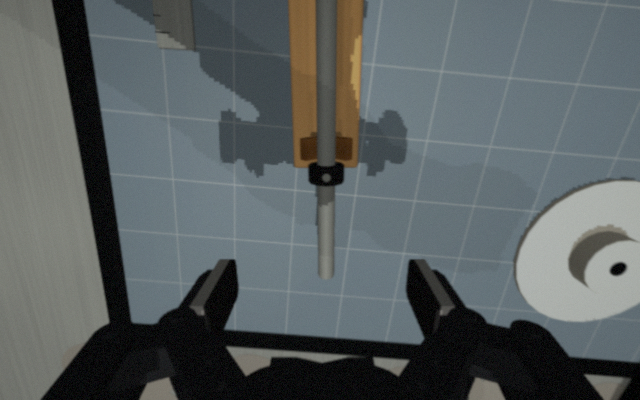

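The shaft runs vertical in the image at column 326, collar at row 174, bare end to row 280, between the fingers.

Request:
drive_tool(moves=[0.2,0,0,0.1,3,0.2,0,0.2,0,0,0.1,6,0.2,0,0.2,0,0,0.1,7.2,0.2,0,0.2,0,0,0.1,7.2,0.2,0,0.2,0,0,0.1,7.2,0.2,0.5])

```text
time: 12.85
tool_pos: [491.6, -287.0, 29.0]
orientation: [-1.566, -0.004, -1.478]
contact_force: [0.5, -0.0, -0.2]
opening: 0.814
```

Request:
drive_tool(moves=[0,0,0,0,0,0,0.8,0,0,0,0,0,0,1,0,0,0,0,0,0,1,0,0,0,0,0,0,1,0,0,0,0,0,0,1])

```text
time: 13.48
tool_pos: [490.8, -287.3, 29.0]
orientation: [-1.567, -0.004, -1.478]
contact_force: [-2.7, -0.3, 2.2]
opening: 0.105
```

Request:
drive_tool(moves=[-0.2,0,0,0,-1.5,0,1,-0.2,0,0,0,-3.6,0,1,-0.2,0,0,0,-3.6,0,1])

```text
time: 13.85
tool_pos: [492.7, -287.6, 67.0]
orientation: [-1.566, -0.006, -1.478]
contact_force: [0.7, -0.2, -1.2]
opening: 0.106
```

Run:
```python
from h import *
np.set_printoptions(precision=3,suppress=True)
s=sensors.observe();print(s['tool_pos'],s['orientation'],s['time'],s['contact_force'],s['opening']); im,c=snap('wrist','w9'); snap('scene','s9'); snap('top','t9')
# shaft edges per row in wrist image: width ~ 1/depth
g=cv2.cvtColor(im,cv2.COLOR_RGB2GRAY).astype(float)
a=im[:170,250:400,::-1]; b=load('scene0')[0]; 
s9=load('s9')[0]; t9=load('t9')[0]
top=np.vstack([cv2.resize(np.hstack([im[:250,220:430]]),(420,500))]); sc=cv2.resize(s9[130:255,270:365],(380,500)); cv2.imwrite('pics/c9.png',np.hstack([top,sc])[:,:,::-1])
```

```text
[ 492.731 -287.55    67.038] [-1.566 -0.006 -1.478] 13.85 [ 0.724 -0.189 -1.195] 0.10553044450268054
```

View pics/c9.png

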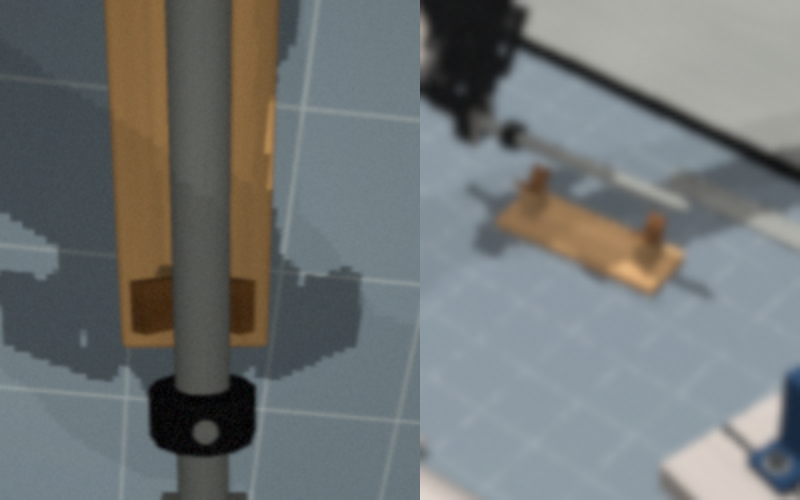

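Shaft is held clear of the rest, collar and nose free. Checking its pitch and direction against the tool.

Run:
```python
from h import *
np.set_printoptions(precision=3,suppress=True)
im,c=load('w9'); st=sensors.observe(); T=rot(st['orientation']); h=cv2.cvtColor(im,cv2.COLOR_RGB2HSV)
g=cv2.cvtColor(im,cv2.COLOR_RGB2GRAY).astype(float); S=h[:,:,1].astype(float)
P=[]
for r in range(4,180,6):
    s=cv2.GaussianBlur(S[r:r+1],(5,1),0)[0]; d=np.diff(s); l=290+np.argmin(d[290:317]); rr=323+np.argmax(d[323:350])
    def sub(i,d): a,b,e=d[i-1],d[i],d[i+1]; return i+0.5+0.5*(a-e)/(a-2*b+e)
    l,rr=sub(l,d),sub(rr,d)
    o,v1=ray(c,(l,r));_,v2=ray(c,(rr,r)); v1/=np.linalg.norm(v1);v2/=np.linalg.norm(v2); m=v1+v2;m/=np.linalg.norm(m)
    ax=T[:,0]; n1=np.cross(v1,ax);n2=np.cross(v2,ax); ang=np.arccos(abs(n1@n2)/np.linalg.norm(n1)/np.linalg.norm(n2)); nd=np.cross(m,ax); 
    dist=6/np.sin(ang/2)/np.linalg.norm(nd); p=T.T@(o+m*dist-st['tool_pos']); P.append((r,rr-l,*p))
P=np.array(P); 
ok=abs(P[:,1]-np.polyval(np.polyfit(P[:,0],P[:,1],1),P[:,0]))<1; Q=P[ok]; print(len(Q),Q[::4])
fy=np.polyfit(Q[:,2],Q[:,3],1);fz=np.polyfit(Q[:,2],Q[:,4],1); print('tool y vs x (down per +x)',fy,'tool z vs x',fz)
for a in('0','9'):
    for n in('scene','top'):
        f=(n+'0') if a=='0' else n[0]+'9'; I=load(f)[0]
        cv2.imwrite(f'pics/n_{f}.png',cv2.resize(I[165:210,310:360] if n=='scene' else I[225:270,310:360],None,fx=8,fy=8,interpolation=0)[:,:,::-1])
cv2.imwrite('pics/n9.png',np.vstack([np.hstack([cv2.imread(f'pics/n_{a}.png')[:300] for a in p]) for p in(('scene0','s9'),('top0','t9'))]))
```

```text
29 [[   4.      32.697 -114.925  -18.775    1.101]
 [  28.      31.447 -107.559  -16.856    1.132]
 [  52.      30.758  -99.287  -17.155    1.204]
 [  76.      30.201  -90.598  -18.019    1.291]
 [ 100.      29.281  -81.555  -17.321    1.419]
 [ 124.      28.663  -72.041  -17.926    1.512]
 [ 148.      29.39   -63.078  -24.371    1.51 ]
 [ 172.      27.027  -51.242  -17.295    1.703]]
tool y vs x (down per +x) [ -0.06  -23.327] tool z vs x [0.01  2.167]
```

View pics/n9.png

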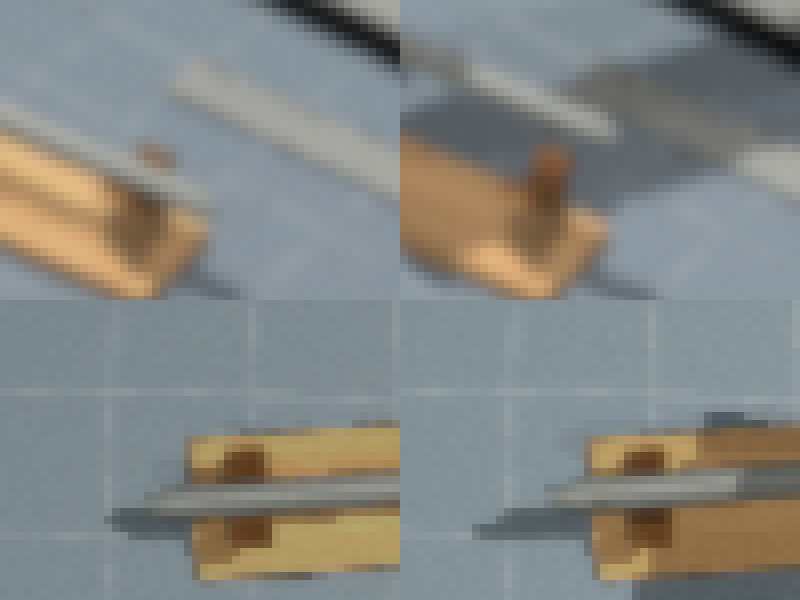

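Request:
drive_tool(moves=[0,5,0,-4,0,0.9,1,0,10,0,-8,0,1.8,1,0,15,0,-12,0.2,2.7,1,0,18.9,0,-15.9,0.2,3.6,1,0,18.9,0,-15.9,0.2,3.6,1])

```text
time: 14.62
tool_pos: [512.0, -119.9, 61.5]
orientation: [-1.572, -0.001, -1.8]
contact_force: [-0.7, -0.6, -1.0]
opening: 0.103
```

Request:
drive_tool(moves=[0,0,0,0,0,0,1])

```text
time: 14.75
tool_pos: [511.5, -120.8, 60.9]
orientation: [-1.573, -0.002, -1.8]
contact_force: [-0.1, 0.4, 0.0]
opening: 0.104
```

Run:
```python
from h import *
np.set_printoptions(precision=4,suppress=True)
s=sensors.observe();p=s['tool_pos'];print(p,s['orientation'],s['time'],s['contact_force'])
u=np.array([.2284,.9736]);w=np.array([.9736,-.2284]); d=p[:2]-[564.6,91.7]; print('along',d@u+224,'lat',d@w,'z',p[2]-64,'yaw',s['orientation'][2]+1.808)
I=snap('top','t10')[0]; J=snap('scene','s10')[0]
cv2.imwrite('pics/c10.png',np.hstack([cv2.resize(I[190:255,215:315],(400,260)),cv2.resize(J[165:230,330:430],(400,260))])[:,:,::-1])
```

```text
[ 511.4998 -120.837    60.8981] [-1.5728 -0.002  -1.7998] 14.75 [-0.0513  0.3849  0.0152]
along 4.945919785659072 lat -3.1549300385492542 z -3.10193770586379 yaw 0.008190541411305041
```

The picture budget is spent; continuing with pose and force readings.

Request:
drive_tool(moves=[0,0.45,0,0,-0.35,0.32,1,0,0.45,0,0,-0.35,0.32,1,0,0.45,0,0,-0.35,0.32,1])

```text
time: 15.22
tool_pos: [514.7, -122.0, 64.6]
orientation: [-1.572, -0.001, -1.809]
contact_force: [0.4, -0.3, -0.5]
opening: 0.105
```

Request:
drive_tool(moves=[0,0,0,-0.5,0,0,1,0,0,0,-1,0,0,1,0,0,0,-1.5,0,0,1,0,0,0,-1.5,0,0,1])

```text
time: 15.72
tool_pos: [518.3, -106.4, 64.5]
orientation: [-1.573, -0.001, -1.808]
contact_force: [0.0, 0.6, -0.7]
opening: 0.108
```

Request:
drive_tool(moves=[0,0,0,-0.4,0,0,1,0,0,0,-0.8,0,0,1,0,0,0,-1.2,0,0,1,0,0,0,-1.2,0,0,1])

```text
time: 16.23
tool_pos: [521.4, -94.0, 64.6]
orientation: [-1.572, -0.0, -1.807]
contact_force: [-1.0, 0.7, -1.6]
opening: 0.106
```

Request:
drive_tool(moves=[0,0,0,-0.6,0,0,1,0,0,0,-1.2,0,0,1,0,0,0,-1.8,0,0,1,0,0,0,-2.2,0,0,1,0,0,0,-2.2,0,0,1])

```text
time: 16.85
tool_pos: [526.8, -71.9, 64.6]
orientation: [-1.572, 0.0, -1.806]
contact_force: [-0.6, 0.2, -1.4]
opening: 0.102
```

Request:
drive_tool(moves=[0,0,0,-0.7,0,0,1,0,0,0,-1.4,0,0,1,0,0,0,-2.1,0,0,1,0,0,0,-2.8,0,0,1,0,0,0,-3.5,0,0,1])

```text
time: 17.48
tool_pos: [534.9, -37.4, 64.6]
orientation: [-1.572, 0.0, -1.806]
contact_force: [-0.9, -0.8, -1.0]
opening: 0.105
```

Run:
```python
from h import *
np.set_printoptions(precision=3,suppress=True)
s=sensors.observe();p=s['tool_pos'];print(p,s['orientation'],s['contact_force'],s['moment'])
u=np.array([.2284,.9736]);w=np.array([.9736,-.2284]); d=p[:2]-[564.6,91.7]; print('nose in',d@u+209,'lat',d@w)
im,c=snap('top','t11'); j,cj=snap('scene','s11'); i0,j0=load('t6')[0],load('scene0')[0]
# nose between housings: changed pixels vs before
for n,a,b,cc in(('top',im,i0,c),('scene',j,j0,cj)):
    q=np.array([proj(cc,(562+.2284*t,78+.9736*t,80)) for t in(28,60,76,85,90)]); print(n,q.round(0).tolist())
    for uv in q: x,y=uv.round().astype(int); print(a[y,x].tolist(),b[y,x].tolist(),end=' | ')
```

```text
[534.911 -37.381  64.555] [-1.572  0.    -1.806] [-0.889 -0.844 -0.961] [-0.136  0.149  0.053]
nose in 76.54531679897863 lat 0.5765872032988333
top [[257.0, 211.0], [246.0, 208.0], [240.0, 207.0], [237.0, 206.0], [235.0, 205.0]]
[49, 78, 109] [150, 139, 116] | [140, 142, 137] [80, 36, 28] | [127, 130, 125] [73, 34, 27] | [34, 41, 50] [71, 35, 27] | [87, 72, 47] [64, 29, 22] | scene [[374.0, 232.0], [382.0, 240.0], [387.0, 244.0], [389.0, 246.0], [391.0, 247.0]]
[137, 136, 131] [67, 61, 60] | [123, 124, 119] [81, 82, 83] | [75, 92, 115] [93, 103, 122] | [49, 76, 110] [46, 72, 103] | [56, 75, 99] [53, 70, 93] |
```

Both fixed cameras show grey shaft pixels between the housings, so the nose is through the near bushing. On into the far one.

Request:
drive_tool(moves=[0,0,0,-0.5,0,0,1,0,0,0,-1,0,0,1,0,0,0,-1.5,0,0,1,0,0,0,-2,0,0,1,0,0,0,-2.5,0,0,1])

```text
time: 18.2
tool_pos: [541.1, -11.7, 64.7]
orientation: [-1.572, 0.001, -1.804]
contact_force: [-0.5, -0.5, -1.8]
opening: 0.102
```

Request:
drive_tool(moves=[0,0,0,-0.6,0,0,1,0,0,0,-1.2,0,0,1,0,0,0,-1.8,0,0,1,0,0,0,-2.4,0,0,1,0,0,0,-3,0,0,1])

```text
time: 18.82
tool_pos: [547.9, 17.8, 64.7]
orientation: [-1.572, 0.001, -1.804]
contact_force: [-1.4, -1.1, -2.1]
opening: 0.102
```

Request:
drive_tool(moves=[0,0,0,-0.4,0,0,1,0,0,0,-0.8,0,0,1,0,0,0,-1.2,0,0,1,0,0,0,-1.2,0,0,1])

```text
time: 19.32
tool_pos: [550.8, 30.4, 64.7]
orientation: [-1.572, 0.002, -1.803]
contact_force: [-0.6, -0.2, -1.3]
opening: 0.106
```

Request:
drive_tool(moves=[0,0,0,-0.3,0,0,1,0,0,0,-0.6,0,0,1,0,0,0,-0.8,0,0,1,0,0,0,-0.8,0,0,1])

```text
time: 19.82
tool_pos: [551.6, 34.5, 64.6]
orientation: [-1.574, -0.003, -1.806]
contact_force: [-2.9, -6.3, 1.1]
opening: 0.098
```

Request:
drive_tool(moves=[0,0,0,-0.4,0,0,1,0,0,0,-0.6,0,0,1,0,0,0,-0.6,0,0,1])

```text
time: 20.2
tool_pos: [551.5, 34.5, 64.6]
orientation: [-1.576, -0.012, -1.81]
contact_force: [-4.1, -8.8, 3.6]
opening: 0.102
```

Run:
```python
from h import *
np.set_printoptions(precision=3,suppress=True)
s=sensors.observe();p=s['tool_pos'];print(p,s['orientation'],s['contact_force'],s['opening'],s['time'])
u=np.array([.2284,.9736]);w=np.array([.9736,-.2284]); d=p[:2]-[564.6,91.7]; print('nose in',d@u+209,'lat',d@w)
im,c=snap('wrist','w12'); h=cv2.cvtColor(im,cv2.COLOR_RGB2HSV)
# column profile along shaft
for r in range(60,290,4): print(r,im[r,321].tolist(),h[r,321].tolist()[0:2],end='; ')
k=(im.max(2)<45)
print('\ndark width per row',[(r,int(k[r,280:365].sum())) for r in range(100,280,5)])
for nm,t in(('near face',0),('collar rear',-12)): print(nm,proj(c,(561.1+.2284*t,78.4+.9736*t,92)),proj(c,(561.1+.2284*t,78.4+.9736*t,80)))
```

```text
[551.458  34.455  64.633] [-1.576 -0.012 -1.81 ] [-4.116 -8.789  3.64 ] 0.10155962315434831 20.2
nose in 150.26485039681717 lat 0.27946793363339584
60 [144, 146, 141] [42, 9]; 64 [146, 148, 141] [39, 12]; 68 [144, 148, 139] [43, 16]; 72 [143, 148, 139] [47, 16]; 76 [146, 148, 141] [39, 12]; 80 [147, 148, 142] [35, 10]; 84 [148, 148, 141] [30, 12]; 88 [114, 116, 110] [40, 13]; 92 [98, 102, 94] [45, 20]; 96 [98, 100, 95] [42, 13]; 100 [95, 96, 93] [40, 8]; 104 [102, 105, 98] [43, 17]; 108 [102, 103, 98] [36, 12]; 112 [99, 101, 96] [42, 13]; 116 [99, 101, 96] [42, 13]; 120 [97, 99, 95] [45, 10]; 124 [99, 101, 98] [50, 8]; 128 [96, 93, 88] [19, 21]; 132 [77, 62, 42] [17, 116]; 136 [26, 43, 62] [106, 148]; 140 [26, 45, 70] [107, 160]; 144 [18, 45, 68] [104, 188]; 148 [19, 45, 67] [104, 183]; 152 [27, 44, 69] [108, 155]; 156 [20, 42, 68] [106, 180]; 160 [20, 43, 69] [106, 181]; 164 [31, 49, 69] [106, 140]; 168 [33, 45, 60] [107, 115]; 172 [100, 71, 24] [19, 194]; 176 [120, 87, 28] [19, 196]; 180 [125, 89, 29] [19, 196]; 184 [124, 89, 28] [19, 197]; 188 [121, 88, 33] [19, 185]; 192 [85, 65,
[... 453 characters left out ...]
4]; 260 [86, 87, 84] [40, 9]; 264 [83, 86, 81] [48, 15]; 268 [90, 94, 88] [50, 16]; 272 [90, 91, 83] [34, 22]; 276 [87, 90, 87] [60, 8]; 280 [87, 91, 86] [54, 14]; 284 [89, 91, 86] [42, 14]; 288 [85, 87, 83] [45, 12]; 
dark width per row [(100, 0), (105, 0), (110, 0), (115, 0), (120, 33), (125, 28), (130, 20), (135, 4), (140, 0), (145, 0), (150, 0), (155, 0), (160, 0), (165, 0), (170, 6), (175, 4), (180, 0), (185, 1), (190, 0), (195, 0), (200, 0), (205, 0), (210, 0), (215, 40), (220, 36), (225, 38), (230, 0), (235, 0), (240, 0), (245, 0), (250, 0), (255, 0), (260, 23), (265, 30), (270, 32), (275, 34)]
near face [318.081 197.106] [318.5  188.26]
collar rear [318.402 223.716] [318.783 212.952]
```

Run:
```python
from h import *
im,c=load('w12')
P=lambda t,z:proj(c,(561.1+.2284*t,78.4+.9736*t,z)).round(1)
print('cap',P(14,114.5),'top edge',P(0,103),'top far edge',P(28,103),'collar rear z92',P(-12,92))
k=cv2.cvtColor(im,cv2.COLOR_RGB2HSV)
print('edge rows', [int(r) for r in range(190,240) if 95<k[r,300,0]<115 and k[r,300,1]>100][-1:], [ (r,im[r,310].tolist()) for r in range(208,236,2)])
t,ct=load('t11'); im2,c2=snap('top','t12'); j,cj=snap('scene','s12')
# nose beyond far bearing: near stand y = 59+37
for t in range(80,105,4):
    for a,cc in((im2,c2),(j,cj)):
        x,y=proj(cc,(574.6+.2284*t,135.8+.9736*t,80)).round().astype(int); print(t,(x,y),a[y,x].tolist(),end=' ')
    print()
```

```text
cap [316.5 179.4] top edge [317.6 206.8] top far edge [316.7 131.1] collar rear z92 [318.4 223.7]
edge rows [214] [(208, [20, 45, 68]), (210, [21, 42, 65]), (212, [24, 45, 68]), (214, [20, 28, 41]), (216, [6, 6, 8]), (218, [15, 11, 10]), (220, [16, 18, 17]), (222, [13, 14, 11]), (224, [16, 11, 15]), (226, [0, 0, 1]), (228, [38, 37, 37]), (230, [75, 77, 73]), (232, [78, 78, 74]), (234, [77, 79, 74])]
80 (np.int64(218), np.int64(201)) [136, 140, 134] 80 (np.int64(405), np.int64(259)) [139, 140, 137] 
84 (np.int64(216), np.int64(201)) [128, 130, 124] 84 (np.int64(406), np.int64(260)) [132, 132, 128] 
88 (np.int64(215), np.int64(200)) [136, 140, 133] 88 (np.int64(408), np.int64(261)) [136, 137, 132] 
92 (np.int64(214), np.int64(200)) [131, 134, 127] 92 (np.int64(409), np.int64(262)) [141, 139, 135] 
96 (np.int64(212), np.int64(200)) [118, 126, 128] 96 (np.int64(410), np.int64(263)) [168, 162, 158] 
100 (np.int64(211), np.int64(199)) [122, 134, 141] 100 (np.int64(411), np.int64(264)) [179, 172, 167] 
104 (np.int64(209), np.int64(199)) [123, 137, 145] 104 (np.int64(412), np.int64(265)) [185, 177, 172]
```

Request:
drive_tool(moves=[0.2,0,0.6,-0.15,0,0,1,0.2,0,0.6,-0.15,0,0,1,0.2,0,0.6,-0.15,0,0,1,0.2,0,0.6,-0.15,0,0,1])

```text
time: 20.85
tool_pos: [551.5, 34.6, 64.6]
orientation: [-1.573, -0.004, -1.811]
contact_force: [-3.1, -4.7, 1.7]
opening: 0.105
```

Run:
```python
from h import *
np.set_printoptions(precision=3,suppress=True)
s=sensors.observe();print(s['tool_pos'],s['orientation'],s['contact_force'],s['opening'],s['time'],abs(s['qd']).max())
O=np.array([574.6,135.8,0]);S=R.from_euler('z',-.2304).as_matrix()
im,c=snap('top','t13'); j,cj=snap('scene','s13')
rs=[]
for a,cc,box in((im,c,(200,160,280,220)),(j,cj,(340,230,430,310))):
    h=cv2.cvtColor(a,cv2.COLOR_RGB2HSV); m=cv2.inRange(h,(0,150,60),(8,255,255)); x0,y0,x1,y1=box; ys,xs=np.nonzero(m[y0:y1,x0:x1]); uv=(xs.mean()+x0,ys.mean()+y0); print('red',uv,len(xs),'pred seated mid',proj(cc,O+S@[66,45,36+25]),'20 higher',proj(cc,O+S@[66,45,81])); rs.append(ray(cc,uv))
print(tri(*rs),'expect',O+S@[66,45,36+25])
```

```text
[551.536  34.551  64.612] [-1.573 -0.004 -1.811] [-3.108 -4.669  1.713] 0.1052893399400619 20.85 0.0030326984184980165
red (np.float64(264.8572905894519), np.float64(198.73319544984489)) 967 pred seated mid [238.116 182.742] 20 higher [236.844 181.198]
red (np.float64(374.6770833333333), np.float64(267.6041666666667)) 96 pred seated mid [375.008 267.984] 20 higher [375.849 262.994]
[608.522 118.398 -13.534] expect [649.132 164.539  61.   ]
```

The scene camera puts the red knob at (374.7,267.6), against a seated prediction of (375.0,268.0). The shaft is stopped hard on its collar, with its nose out of the far bearing.

```bash
python3 -c "
from h import *
print(bot.sign_off()); s=sensors.observe(); print(s['time'],s['opening'],s['contact_force'])"
```

```text
the job is handed in; nothing more can be done
None
the job is handed in; nothing more can be done
```

The lock pin is in the far bearing's foot and released. The shaft is through both bushings with its collar against the near bearing, still gripped at the 100 N setting. I handed the job in at about 21 s of the 61 s; sign-off gave no verdict.

**Last checks that agreed**
- **Lock pin:** in the scene camera the red knob is within 0.5 px of where a fully seated pin should appear. It went down without resistance, and I let go with the shoulder at about foot height.
- **Shaft nose:** both fixed cameras show the shaft sticking out past the far bearing to roughly 95 mm from the stand's centre (96 mm expected).
- **Collar:** pushing further met a hard stop, with about 10 N and no more travel. In the wrist picture the collar shows no gap to the housing. I left a light push of about 5.6 N on it, with the arm at rest.

**Checks that failed or disagreed**
- **Stop position:** the arm stopped about 5 mm short of where I expected the collar to seat. I put this down to an error in how far behind the collar I gripped.
- **Near-bearing position:** image features on it were 1–3 mm off prediction along the shaft, and camera and pin positions differed by about 2 mm across it. The bushings let the shaft in with almost no force.
- **Top-camera pin check:** my final attempt failed because the red arm got into the colour mask, so only the scene camera confirms the pin.
- **Pictures:** I used all 12, so the threading was followed by pose, force and pixel readings. I did not re-check the spare pin or the loose tools, though no contact on them was felt.

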